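Shut and bolt the junction box

ROBOT

A 6-joint arm with a two-finger parallel gripper is mounted at the origin on the work surface. World frame = base frame: x ahead of the robot, y to its left, z up, the work surface at z = 0. Lengths are in m, angles in rad, forces in N, time in s.
With the tool pointing down it reaches from about 0.3 to 0.775 m from the base axis. Payload 14.6 kg.
Tool frame: the origin (TCP) lies midway between the tips of the shut fingers; the grasp point (between the pads) lies 19 mm behind it (ctrl.pinch_z is the z of the grasp point in the tool frame, in m); z points along the fingers, y is the line along which they close (so a half turn about z gives the same grasp; the last joint's range is limited). The gripper opens to 94 mm and grips with 3 to 60 N. Pads are 16 mm wide; open, the fingers measure 119 mm over their backs; the gripper's body (75 mm by 177 mm) begins 78 mm behind the grasp point.
Start: joints at [-1.336, 0.3, 1.521, -0, 1.321, -0.067], TCP at [0.163, -0.525, 0.177] pointing down, gripper open.
Joint ranges: [-3.03, 3.03], [-0.79, 2.21], [0.23, 2.52], [-1.04, 4.18], [0, 3.07], [-2.55, 2.55]. Speed limits (rad/s): [2.22, 2.22, 2.57, 3.14, 3.14, 3.14].

INTERFACE

Orientations are given as [roll, pitch, yaw] about the fixed x, y, z axes, in that order (R = Rz(yaw) Ry(pitch) Rx(roll)).
In Python, from station import ctrl, camera, ticket gives the robot as it stands. The module is installed in compiled form; this text tells all that it offers.
- The arm moves only by the shell command python3 -m inch 'ROWS' [FORCE]. ROWS is text: rows parted by semicolons, each of 7 numbers parted by spaces: the opening, from -1 (shut) to 1 (fully open), then the shift along the tool's x, y, z in units of 0.03 m (1.0 is 0.03 m), then the turn, a rotation vector about the tool's x, y, z in units of 10 degrees (1.0 is 10 degrees). In form: grip dx dy dz rx ry rz; .... A call has 1 to 10 rows; each row shifts and turns the commanded pose from where the row before left it, along the tool's axes as they then stand; what a row does not reach is not made up. A row lasts 1/8 s, in which the tool goes at most 62.5 mm and 10.7 degrees, less where a joint would pass 70% of its speed; a pose out of reach is approached as far as the arm can. A call with a number of a shift or a turn outside -1 to 1 is refused whole. A call with a gripper value outside its range is refused whole. The fingers move at their own pace and stop on an object; FORCE is the grip in N (left out, the last holds). Time passes only in rows, so rows that do not move let the fingers close. It gives the time, the measured TCP pose, the force, the opening and the grip force at its end, in the units of the state.
- ctrl.get_obs(): the state, without advancing time (a new reading comes with each control period).
- camera(name): name is "side" or "top" or "wrist"; returns a dict with "img" (420x560x3 uint8, blue, green, red), "range_z" (420x560 float32, m along the optical axis (not along the pixel's ray), 0 where there is no reading), "intrinsics" (3x3 intrinsics, pixels), "k1" (the pictures are not rectified: a ray, as slopes to the right and down, at radius r is drawn at 1 + k1 r^2 times it, then the intrinsics apply), "view" (4x4, takes a point from world to camera coordinates). Camera axes: x right, y down, z forward; pixel columns grow to the right and rows downward; lengths in m; the calibration is good to about 2 mm. A picture is of the moment at which its call begins.
- ticket.hand_in(): hands the job in; it is judged then, once.
The state is a dict: "time_s": time; "qpos": joint angles; "joint_vel": joint speeds; "tau": joint torques, N m; "ee_pos": TCP position; "eef_rot": TCP orientation; "force": force on the tool from outside, world axes, zero at the start; "moment": the same for the moment, N m; "grip_width": finger opening in m; "grip_force": force on a finger pad.
Only numpy, scipy, OpenCV 4.12 (cv2) and the standard library are available. Lean on these libraries where they do the work, as an engineer would, in place of code of your own. Each camera call takes 0.05 s, during which the arm holds its last target. There are 200 camera calls.

TASK

The lid of the junction box has been left standing open. Gently push the lid down fully shut with the fingertips, without slamming it, and only then push the bolt on the front of the box sideways, fully home through the lid's eye. Only push, do not grip or lift anything, and leave the loose things on the bench where they are.

Things in the scene. Friction and masses are not known exactly. Their poses are not given: they have to be found in the camera images.
- jbox: aluminium junction box fixed to the bench, 160 (its x) x 220 (its y) x 80 mm high without lid. Origin: centre of its underside (z = 0). -x is its front, roughly towards the robot; +y runs along the front to the left seen from the robot; yaw within 0.45 rad. A steel ledge, 45 mm deep, 170 mm long, centred on the front, top 52 mm above the bench, carries the barrel bolt and its guides (75 mm high).
- lid_hinge (a point): middle of the lid's hinge line, fixed on the box's far rim: in the box's frame at x = +82, y = 0, z = 80 mm; the hinge line runs along the box's y
- lid (a joint): angle of the hinged lid (rad): 0 is shut and level, where it stops on the box; grows as the free (front) edge rises; starts open at 0.7 to 1.2. The hinge is stiff with friction (0.5 N m) and has no spring: the lid stays at whatever angle it is left. Pushing it down near its free edge takes about 1 to 4 N.
- lid_edge (a point): middle of the lid's free edge, on its top (outer) face; 86 mm above the bench when shut. The lid is a plate 166 mm from hinge line to free edge, 224 mm wide, 6 mm thick (underside in the hinge plane, two 1 mm ribs on top). A steel eye on the free edge, 48 mm to the box's +y of this point, comes down on the bolt's line, past its tip, as the lid shuts.
- bolt (a joint): travel of the barrel bolt (m): 0 is drawn back, it slides towards the box's +y and stops at 0.032, fully home through the lid's eye; starts between 0 and 0.005. It slides with about 2 N of friction and stays where it is left; no spring.
- bolt_tab (a point): centre of the top of the bolt's upright steel tab, 100 mm above the bench; tab 14 mm (box x) x 10 mm (box y), 48 mm taller than the ledge, its middle 28 mm in front of the box's front wall. Moves with the bolt; at bolt = 0 it is at box x = -108, y = -30 mm. On its -y side the ledge is bare, so a finger can stand there and push it to +y.
- screwdriver: loose screwdriver lying on the bench beside the junction box; bystander (origin at its underside)
- wrench: loose wrench lying on the bench beside the junction box; bystander (origin at its underside)
- spray_can: loose upright spray can, 56 mm diameter, 170 mm high, beside the box; bystander (origin at its underside)
- fuse: loose spare fuse, white ceramic body with two brass end blocks, 60 x 24 x 24 mm, lying on the bench on the robot's side of the box, just in front of the ledge and lower than it; bystander (origin at its underside)
- plug: loose orange and black connector plug, about 90 x 36 x 34 mm, on the bench beside the box; bystander (origin at its underside)
- tail_lamp: loose round red tail lamp, 76 mm diameter, 31 mm high, lying on the bench beside the box; bystander (origin at its underside)
- parts_tray: loose open blue parts tray, 100 x 140 x 50 mm, on the bench beside the box; bystander (origin at its underside)

How it is judged:
On the way, in this order (a step that is already met when the one before it is completed fails the run):
1. the lid is pushed fully shut, the bolt still drawn back (value of joint lid below 0.04 rad and value of joint bolt below 0.02 m), for 0.2 s.
2. the bolt is pushed fully home with the lid shut (value of joint lid below 0.04 rad and value of joint bolt above 0.027 m), for 0.2 s.
At the end, for the whole second after the job is handed in: The lid is shut (within 0.04 rad, about 7 mm at its edge), the bolt is home (at least 27 of its 32 mm), and every loose thing lies within 30 mm of where it was (all of step 2 and distance of each of screwdriver, wrench, spray_can, fuse, plug, tail_lamp, parts_tray from where it was at the start of the episode below 0.03 m); the robot touches nothing.
It fails at once if the lid is slammed (faster than 2.5 rad/s) (velocity of joint lid below -2.5 rad/s).
It fails at once if the lid is lifted further open (beyond 1.35 rad) (value of joint lid above 1.35 rad).
It fails at once if the bolt is pushed across (more than 20 mm) before the lid is shut (value of joint bolt above 0.02 m and value of joint lid above 0.06 rad).
It fails at once if the lid or the bolt is gripped or pressed hard (more than 40 N between the fingers and the box, lid or bolt) (contact force between the fingers and jbox above 40 N).
It fails at once if a loose thing is moved or lifted by more than 30 mm (distance of any of screwdriver, wrench, spray_can, fuse, plug, tail_lamp, parts_tray from where it was at the start of the episode above 0.03 m).
It also fails if it takes over 46 s, if anything falls off the work surface, if the arm or the gripper's body presses on something with over 40 N, if the wrist force passes 120 N, or if a joint passes its speed limit or range.

## Working session

There is one attempt and no reset: what is moved stays moved. The work goes in short steps, Python scripts to look and compute and a shell command to move; the robot and the scene stay as the last step left them, time stands still between calls to the robot, and variables do not carry over. Pictures are saved under pics/ and viewed, at most 10 in all, crops included, and the job is handed in when it is done.

```bash
mkdir -p pics
cat > h.py <<'E'
import numpy as np, cv2
from station import ctrl, camera, ticket
def cloud(c):
    h,w=c["range_z"].shape; u,v=np.meshgrid(np.arange(w),np.arange(h))
    K=np.array(c["intrinsics"],float)
    p=cv2.undistortPoints(np.stack([u.ravel(),v.ravel()],1).astype(np.float64)[:,None],K,np.array([c["k1"],0,0,0,0],float))[:,0]
    z=c["range_z"].ravel(); P=np.c_[p[:,0]*z,p[:,1]*z,z]
    V=np.array(c["view"]); return ((P-V[:3,3])@V[:3,:3]).reshape(h,w,3)
E
python3 - <<'E'
from h import *
for n in ("top","side"):
    c=camera(n); cv2.imwrite(f"pics/{n}0.png",c["img"]); np.savez(f"{n}0.npz",**c)
    V=np.array(c["view"]); print(n,-V[:3,:3].T@V[:3,3],c["k1"])
o=ctrl.get_obs(); print(o["time_s"],o["ee_pos"],o["eef_rot"],o["force"])
E
```

```text
top [0.40575297 0.0470936  1.1276602 ] 0.030735558374086328
side [0.05013384 0.63509128 0.5739743 ] 0.03170138899124094
0.1 [ 0.16343767 -0.52488436  0.17694829] [-3.14056544e+00 -8.06939285e-05  3.01832750e-01] [-1.1402477  -0.61122001  0.25292109]
```

View pics/top0.png

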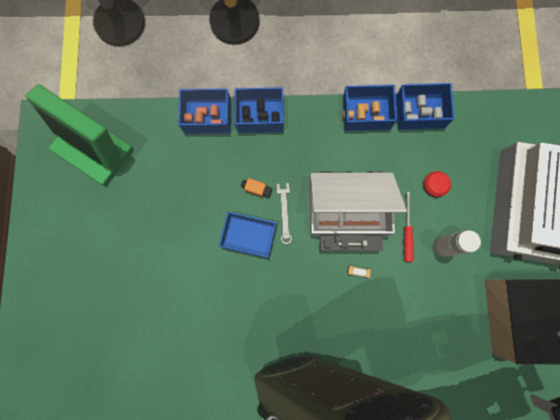

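View pics/side0.png

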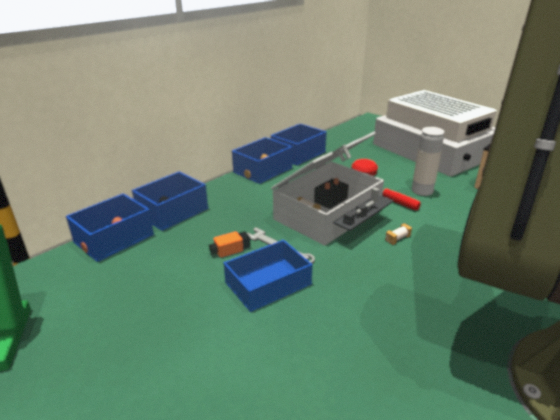

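The top view shows the open lid at about (355,192), the ledge at (351,243), the bolt tab at about (340,243), the fuse at (359,271), the screwdriver at (408,235) and the can at (465,242). The side view agrees.

Run:
```python
from h import *
c=dict(np.load("top0.npz")); X=cloud(c)
for p in [(353,190),(351,243),(359,271),(408,245),(465,242),(437,184),(285,215),(300,300)]: print(p,X[p[1],p[0]].round(4))
sub=X[160:262,300:412]; v=sub.reshape(-1,3)
led=X[230:256,312:392].reshape(-1,3); led=led[(led[:,2]>.045)&(led[:,2]<.058)]
r=cv2.minAreaRect((led[:,:2]*1000).astype(np.float32)); print("ledge",len(led),r)
lid=X[165:215,305:410].reshape(-1,3); lid=lid[lid[:,2]>.095]
r2=cv2.minAreaRect((lid[:,:2]*1000).astype(np.float32)); print("lid",len(lid),r2)
m=lid.mean(0); n=np.linalg.svd(lid-m,full_matrices=False)[2][2]; n*=np.sign(n[2]); print("n",n,"tilt",np.arccos(n[2]),"yaw",np.arctan2(-n[1],-n[0]), "zmax",np.percentile(lid[:,2],[1,99]))
tab=X[232:252,318:388]; k=tab[...,2]>.062
for a in np.argwhere(k): print((a+[232,318])[::-1],tab[tuple(a)].round(3),end=';')
im=cv2.resize(c["img"][165:285,295:425],None,fx=5,fy=5,interpolation=cv2.INTER_CUBIC); cv2.imwrite("pics/crop.png",im)
```

```text
(353, 190) [ 0.6306 -0.1269  0.1388]
(351, 243) [ 0.5009 -0.1272  0.0672]
(359, 271) [ 0.4269 -0.1527  0.0239]
(408, 245) [ 0.4965 -0.292   0.0246]
(465, 242) [ 0.4898 -0.3847  0.1673]
(437, 184) [ 0.668  -0.3841  0.0292]
(285, 215) [0.5906 0.0491 0.0065]
(300, 300) [ 0.3498  0.0115 -0.0012]
ledge 888 ((506.1365661621094, -133.41763305664062), (54.106502532958984, 210.475341796875), 2.0373830795288086)
lid 3204 ((588.813720703125, -70.70193481445312), (207.46142578125, 382.76336669921875), 28.781492233276367)
n [ 0.93989354 -0.05820453  0.33647047] tilt 1.2276300207860658 yaw 3.0797449047563705 zmax [0.09608802 0.19510259]
[318 232] [ 0.531 -0.039  0.08 ];[319 232] [ 0.531 -0.041  0.08 ];[320 232] [ 0.53  -0.044  0.081];[321 232] [ 0.531 -0.047  0.079];[322 232] [ 0.531 -0.049  0.079];[323 232] [ 0.53  -0.052  0.082];[324 232] [ 0.531 -0.055  0.077];[325 232] [ 0.531 -0.057  0.079];[326 232] [ 0.53 -0.06  0.08];[327 232] [ 0.53  -0.063  0.08 ];[328 232] [ 0.53  -0.065  0.079];[329 232] [ 0.53  -0.068  0.078];[330 232] [ 0.531 -0.071  0.076];[331 232] [ 0.53  -0.073  0.079];[332 232] 
[... 9406 characters left out ...]
0.074];[361 245] [ 0.494 -0.152  0.075];[362 245] [ 0.494 -0.153  0.084];[363 245] [ 0.493 -0.154  0.095];[364 245] [ 0.492 -0.156  0.097];[365 245] [ 0.492 -0.158  0.099];[325 246] [ 0.493 -0.056  0.078];[326 246] [ 0.493 -0.059  0.075];[327 246] [ 0.493 -0.062  0.074];[328 246] [ 0.493 -0.065  0.073];[329 246] [ 0.493 -0.067  0.077];[330 246] [ 0.493 -0.069  0.078];[341 246] [ 0.493 -0.1    0.067];[342 246] [ 0.493 -0.102  0.073];[343 246] [ 0.493 -0.105  0.073];[344 246] [ 0.492 -0.107  0.076];[345 246] [ 0.493 -0.11   0.073];[346 246] [ 0.492 -0.112  0.075];[347 246] [ 0.492 -0.115  0.076];[348 246] [ 0.493 -0.118  0.073];[362 246] [ 0.492 -0.157  0.065];[363 246] [ 0.492 -0.159  0.066];
```

View pics/crop.png

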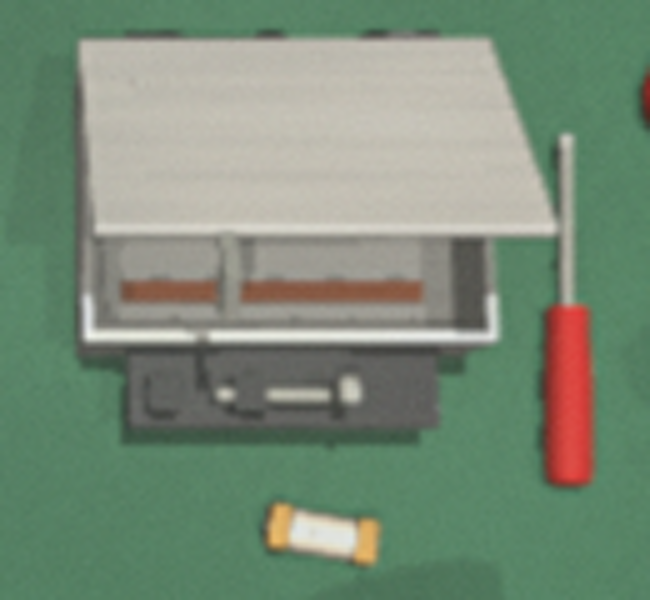

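The crop shows the tab at world (0.498, -0.157), the front wall at x of about 0.528 and a yaw of about -0.02. The hinge is at x of about 0.69, y of about -0.13, and the lid edge is at z of about 0.195 (0.75 rad). I'll raise the tool, align it and shut the fingers, then cross over above the lid.

```bash
python3 -m inch '-1 0 0 -1 0 0 0.92; -1 0 0 -1 0 0 0.92; -1 0 0 -1 0 0 0; -1 0 0 -1 0 0 0' 10
python3 -m inch '-1 0.94 -0.87 0 0 0 0; -1 0.94 -0.87 0 0 0 0; -1 0.94 -0.87 0 0 0 0; -1 0.94 -0.87 0 0 0 0; -1 0.94 -0.87 0 0 0 0; -1 0.94 -0.87 0 0 0 0; -1 0.94 -0.87 0 0 0 0; -1 0.94 -0.87 0 0 0 0; -1 0 0 0 0 0 0'
```

```text
time_s: 0.6
ee_pos: [0.1634, -0.5249, 0.2981]
eef_rot: [-3.141, 0.0, -0.019]
force: [0.2, -0.7, -0.2]
grip_width: 0.0574
grip_force: 0.0
time_s: 1.72
ee_pos: [0.3943, -0.3193, 0.2971]
eef_rot: [-3.141, 0.0, -0.016]
force: [0.3, -0.1, 0.1]
grip_width: 0.0007
grip_force: 0.0
```

```bash
python3 -m inch '-1 0.91 -0.9 0 0 0 0; -1 0.91 -0.9 0 0 0 0; -1 0.91 -0.9 0 0 0 0; -1 0.91 -0.9 0 0 0 0; -1 0.91 -0.9 0 0 0 0; -1 0.91 -0.9 0 0 0 0; -1 0.91 -0.9 0 0 0 0; -1 0 0 0.5 0 0 0; -1 0 0 0.5 0 0 0; -1 0 0 0 0 0 0'
python3 -m inch '-1 0 0 0 0 0 0'
```

```text
time_s: 2.98
ee_pos: [0.5867, -0.1364, 0.266]
eef_rot: [-3.141, 0.003, -0.021]
force: [0.7, 0.5, 0.7]
grip_width: 0.0002
grip_force: 0.0
time_s: 3.1
ee_pos: [0.5875, -0.1362, 0.268]
eef_rot: [3.141, -0.001, -0.02]
force: [0.2, -0.1, 0.5]
grip_width: 0.0005
grip_force: 0.0
```

Run:
```python
from h import *
c=camera("side"); cv2.imwrite("pics/s1.png",cv2.resize(c["img"][60:290,220:500],None,fx=2.5,fy=2.5))
```

```text
(no output)
```

View pics/s1.png

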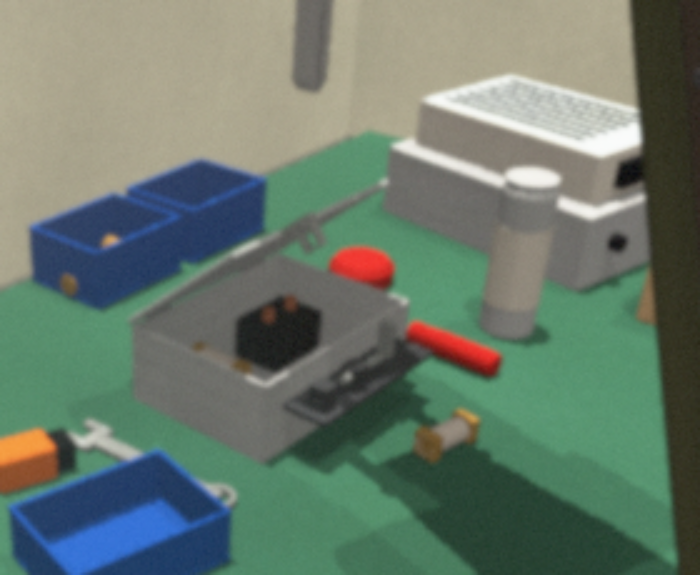

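The shut fingertips at (310,85) hang above the lid's free edge, with the eye at (312,235). I'll descend gently.

```bash
python3 -m inch '-1 0 0 0.5 0 0 0; -1 0 0 0.5 0 0 0; -1 0 0 0.5 0 0 0; -1 0 0 0.3 0 0 0; -1 0 0 0.3 0 0 0; -1 0 0 0.3 0 0 0'
python3 -m inch '-1 0 0 0.3 0 0 0; -1 0 0 0.3 0 0 0'
python3 -m inch '-1 -0.1 0 0.3 0 0 0; -1 -0.1 0 0.3 0 0 0'
```

```text
time_s: 3.9
ee_pos: [0.5879, -0.1355, 0.195]
eef_rot: [3.142, -0.0, -0.019]
force: [-0.5, -0.2, -0.0]
grip_width: 0.0001
grip_force: 0.0
time_s: 4.15
ee_pos: [0.5878, -0.1355, 0.1769]
eef_rot: [3.142, -0.0, -0.019]
force: [0.5, 0.3, 0.3]
grip_width: 0.0007
grip_force: 0.0
time_s: 4.4
ee_pos: [0.5816, -0.1353, 0.1589]
eef_rot: [3.142, -0.0, -0.019]
force: [-0.0, -0.2, 3.3]
grip_width: 0.0009
grip_force: 1.3
```

```bash
python3 -m inch '-1 -0.12 0 0.3 0 0 0; -1 -0.12 0 0.3 0 0 0; -1 -0.1 0 0.3 0 0 0'
python3 -m inch '-1 -0.08 0 0.3 0 0 0; -1 -0.06 0 0.3 0 0 0'
```

```text
time_s: 4.78
ee_pos: [0.5714, -0.1352, 0.132]
eef_rot: [3.141, -0.0, -0.019]
force: [0.0, 0.2, 3.2]
grip_width: 0.0002
grip_force: 1.3
time_s: 5.03
ee_pos: [0.5672, -0.1351, 0.1138]
eef_rot: [-3.142, 0.0, -0.019]
force: [-0.9, 0.1, 3.2]
grip_width: 0.0006
grip_force: 1.3
```

Run:
```python
from h import *
c=camera("side"); cv2.imwrite("pics/s2.png",cv2.resize(c["img"][60:290,220:500],None,fx=2.5,fy=2.5))
```

```text
(no output)
```

View pics/s2.png

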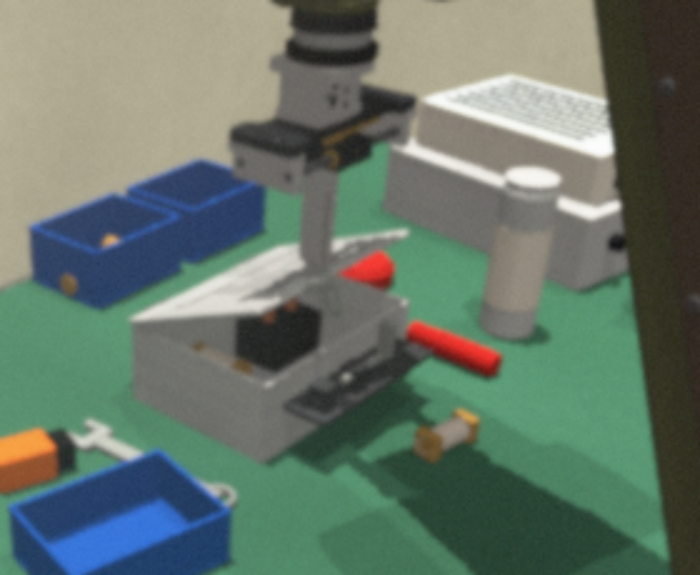

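The lid is following the fingers down, with the tips on its top face at about (318,268). I'll continue in small steps.

```bash
python3 -m inch '-1 -0.05 0 0.25 0 0 0; -1 -0.05 0 0.25 0 0 0; -1 0 0 0.15 0 0 0'
python3 -m inch '-1 0 0 0.1 0 0 0; -1 0 0 0.1 0 0 0'
python3 -m inch '-1 0 0 0.06 0 0 0; -1 0 0 0 0 0 0'
```

```text
time_s: 5.45
ee_pos: [0.5641, -0.135, 0.0944]
eef_rot: [-3.141, 0.001, -0.019]
force: [-1.2, 0.3, 3.8]
grip_width: 0.0007
grip_force: 1.2
time_s: 5.7
ee_pos: [0.5645, -0.135, 0.0889]
eef_rot: [3.142, -0.0, -0.019]
force: [-2.5, 0.5, 2.9]
grip_width: 0.0004
grip_force: 1.2
time_s: 5.95
ee_pos: [0.5644, -0.135, 0.087]
eef_rot: [-3.142, 0.0, -0.019]
force: [-0.4, 0.4, 1.7]
grip_width: 0.0009
grip_force: 0.3
```

```bash
python3 -m inch '-1 0 0 0.04 0 0 0; -1 0 0 0 0 0 0'
python3 -m inch '-1 0 0 0.04 0 0 0; -1 0 0 0 0 0 0'
```

```text
time_s: 6.2
ee_pos: [0.5644, -0.135, 0.0859]
eef_rot: [-3.142, -0.0, -0.019]
force: [-0.6, 0.1, 1.1]
grip_width: 0.0007
grip_force: 0.8
time_s: 6.45
ee_pos: [0.5644, -0.135, 0.0847]
eef_rot: [-3.142, 0.0, -0.019]
force: [-1.0, -0.0, 1.8]
grip_width: 0.0006
grip_force: 0.8
```

```bash
python3 -m inch '-1 0 0 0.04 0 0 0; -1 0 0 0 0 0 0'; python3 -m inch '-1 0 0 0.04 0 0 0; -1 0 0 0 0 0 0'
python3 - <<'E'
from h import *
c=camera("side"); X=cloud(c)
m=(X[...,2]>.07)&(X[...,2]<.11)&(X[...,0]>.545)&(X[...,0]<.68)&(X[...,1]<-.03)&(X[...,1]>-.23); P=X[m]
A=np.c_[P[:,0]-.6,P[:,1]+.13,np.ones(len(P))]
w=np.ones(len(P),bool)
for _ in range(5):
    s=np.linalg.lstsq(A[w],P[w,2],rcond=None)[0]; w=abs(P[:,2]-A@s)<.004
print(len(P),w.sum(),s)
E
```

```text
time_s: 6.7
ee_pos: [0.5644, -0.135, 0.0834]
eef_rot: [-3.142, 0.0, -0.019]
force: [-1.7, -0.5, 1.5]
grip_width: 0.0005
grip_force: 0.8
time_s: 6.95
ee_pos: [0.5643, -0.135, 0.0822]
eef_rot: [-3.142, 0.0, -0.019]
force: [-1.7, -0.2, 1.5]
grip_width: 0.0005
grip_force: 0.7
1306 1305 [-0.17969376  0.00256069  0.10287231]
```

Run:
```python
from h import *
c=camera("side"); X=cloud(c); cv2.imwrite("pics/s3.png",cv2.resize(c["img"][110:250,260:420],None,fx=4.5,fy=4.2,interpolation=cv2.INTER_CUBIC))
b=(X[...,0]>.5)&(X[...,0]<.72)&(X[...,1]<-.01)&(X[...,1]>-.26)
for z in (.075,.085,.095,.105,.115,.125,.14,.16):
    P=X[b&(abs(X[...,2]-z)<.004)]
    print(z,len(P),P[:,:2].min(0).round(3) if len(P) else'',P[:,:2].max(0).round(3) if len(P) else '',np.median(P,0).round(3))
```

```text
0.075 373 [ 0.5   -0.241] [ 0.687 -0.018] [ 0.534 -0.039  0.075]
0.085 249 [ 0.501 -0.245] [ 0.695 -0.02 ] [ 0.679 -0.099  0.087]
0.095 588 [ 0.5  -0.24] [ 0.672 -0.019] [ 0.642 -0.105  0.096]
0.105 521 [ 0.505 -0.242] [ 0.619 -0.018] [ 0.587 -0.091  0.105]
0.115 645 [ 0.501 -0.24 ] [ 0.572 -0.017] [ 0.535 -0.116  0.114]
0.125 39 [ 0.552 -0.145] [ 0.573 -0.122] [ 0.554 -0.126  0.125]
0.14 45 [ 0.552 -0.148] [ 0.572 -0.121] [ 0.555 -0.125  0.14 ]
0.16 43 [ 0.551 -0.148] [ 0.571 -0.12 ] [ 0.555 -0.125  0.16 ]
```

View pics/s3.png

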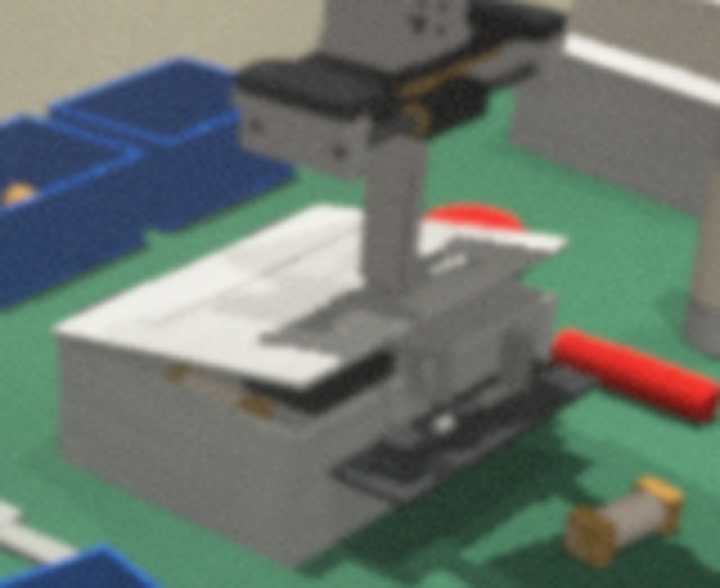

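The fingertips rest on the lid, which is still about 0.18 rad open. The reported TCP z reads about 27 mm below the visible contact. I'll keep lowering gently and check the slope.

```bash
cat >> h.py <<'E'
def slope(n="side"):
    c=camera(n); X=cloud(c)
    m=(X[...,2]>.07)&(X[...,2]<.12)&(X[...,0]>.545)&(X[...,0]<.68)&(X[...,1]<-.03)&(X[...,1]>-.23); P=X[m]
    A=np.c_[P[:,0]-.6,P[:,1]+.13,np.ones(len(P))]; w=np.ones(len(P),bool)
    for _ in range(6):
        s=np.linalg.lstsq(A[w],P[w,2],rcond=None)[0]; w=abs(P[:,2]-A@s)<.004
    print(len(P),w.sum(),s)
E
python3 -m inch '-1 0 0 0.1 0 0 0; -1 0 0 0.1 0 0 0; -1 0 0 0 0 0 0'; python3 -c "from h import *; slope()"
```

```text
time_s: 7.42
ee_pos: [0.5643, -0.135, 0.076]
eef_rot: [-3.141, 0.0, -0.019]
force: [-0.5, 0.3, -0.1]
grip_width: 0.0005
grip_force: 0.1
1704 1658 [-0.13208349  0.00209701  0.09862829]
```

```bash
python3 -m inch '-1 0 0 0.1 0 0 0; -1 0 0 0.1 0 0 0; -1 0 0 0.1 0 0 0; -1 0 0 0 0 0 0'; python3 -m inch '-1 0 0 0.1 0 0 0; -1 0 0 0 0 0 0';python3 -m inch '-1 0 0 0.05 0 0 0; -1 0 0 0 0 0 0';python3 -c "from h import *; slope()"
```

```text
time_s: 7.98
ee_pos: [0.5643, -0.135, 0.067]
eef_rot: [-3.141, 0.0, -0.019]
force: [-0.3, -0.2, -0.3]
grip_width: 0.0005
grip_force: 0.0
time_s: 8.22
ee_pos: [0.5644, -0.135, 0.0641]
eef_rot: [-3.142, 0.0, -0.019]
force: [0.2, 0.8, -1.3]
grip_width: 0.0004
grip_force: 0.0
time_s: 8.48
ee_pos: [0.5644, -0.135, 0.0628]
eef_rot: [-3.142, 0.0, -0.019]
force: [-0.5, -0.3, 0.9]
grip_width: 0.0005
grip_force: 0.3
2003 1892 [-0.03467289 -0.00054002  0.09004304]
```

```bash
python3 -m inch '-1 0 0 0.07 0 0 0; -1 0 0 0 0 0 0'; python3 -m inch '-1 0 0 0.07 0 0 0; -1 0 0 0 0 0 0'
```

```text
time_s: 8.78
ee_pos: [0.5644, -0.135, 0.0606]
eef_rot: [-3.142, 0.0, -0.019]
force: [0.5, 0.6, 0.6]
grip_width: 0.0007
grip_force: 0.0
time_s: 9.02
ee_pos: [0.5644, -0.135, 0.0584]
eef_rot: [-3.142, -0.0, -0.019]
force: [1.0, 0.0, 0.9]
grip_width: 0.0004
grip_force: 0.0
```

```bash
python3 -c "from h import *; slope()"; python3 -m inch '-1 0 0 0.05 0 0 0; -1 0 0 0 0 0 0'; python3 -c "from h import *; slope()"
```

```text
2096 1961 [-0.00048736 -0.00048674  0.08712531]
time_s: 9.32
ee_pos: [0.5646, -0.135, 0.0581]
eef_rot: [3.141, -0.001, -0.019]
force: [-4.3, 0.9, 11.8]
grip_width: 0.0008
grip_force: 5.7
2082 1955 [-0.00101376 -0.00083176  0.08708225]
```

The lid is shut: slope about 0, with 12 N of contact. The true tip is at TCP z + 0.028. I'll lift and move to the -y side of the tab.

```bash
python3 -m inch '-1 0 0 -0.5 0 0 0; -1 0 0 -1 0 0 0; -1 0 0 -0.6 0 0 0; -1 -0.75 0.6 0 0 0 0; -1 -0.75 0.6 0 0 0 0; -1 -0.7 0.57 0 0 0 0; -1 0 0 0 0 0 0; -1 0 0 0 0 0 0'
python3 - <<'E'
from h import *
slope()
c=camera("side"); X=cloud(c); cv2.imwrite("pics/s4.png",cv2.resize(c["img"][110:250,260:420],None,fx=4.5,fy=4.2,interpolation=cv2.INTER_CUBIC))
b=(X[...,0]>.48)&(X[...,0]<.522)&(X[...,1]<-.13)&(X[...,1]>-.23)
for z in np.arange(.09,.2,.01):
    P=X[b&(abs(X[...,2]-z)<.005)]
    if len(P): print(round(z,3),len(P),P[:,:2].min(0).round(3),P[:,:2].max(0).round(3))
E
```

```text
time_s: 10.38
ee_pos: [0.4979, -0.1866, 0.1204]
eef_rot: [3.142, -0.0, -0.019]
force: [0.7, -0.3, -0.0]
grip_width: 0.0005
grip_force: 0.0
2216 2216 [-0.0009379  -0.00080528  0.08707723]
0.09 52 [ 0.489 -0.229] [ 0.522 -0.137]
0.1 23 [ 0.489 -0.162] [ 0.502 -0.151]
0.15 15 [ 0.487 -0.192] [ 0.506 -0.178]
0.16 49 [ 0.485 -0.199] [ 0.505 -0.171]
0.17 54 [ 0.485 -0.198] [ 0.505 -0.171]
0.18 59 [ 0.485 -0.2  ] [ 0.506 -0.17 ]
0.19 56 [ 0.485 -0.198] [ 0.505 -0.17 ]
0.2 59 [ 0.484 -0.198] [ 0.505 -0.171]
```

View pics/s4.png

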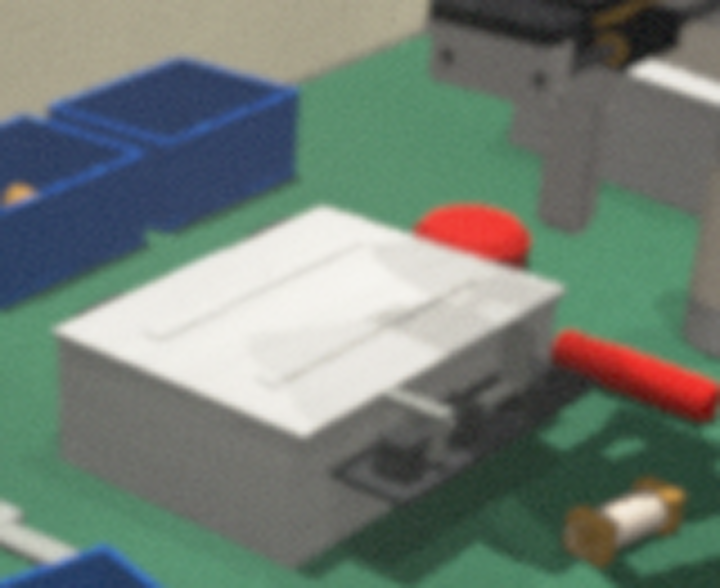

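The lid lies flat and shut. The fingertips at (570,225) have their true tip at about z 0.148, with 9 mm of clearance to the tab's -y face. I'll descend beside the tab.

```bash
python3 -m inch '-1 0 0 0.6 0 0 0; -1 0 0 0.6 0 0 0; -1 0 0 0.6 0 0 0; -1 0 0 0.4 0 0 0; -1 0 0 0.3 0 0 0; -1 0 0 0.2 0 0 0; -1 0 0 0 0 0 0'
python3 -m inch '-1 0 -0.15 0 0 0 0; -1 0 -0.15 0 0 0 0; -1 0 -0.15 0 0 0 0; -1 0 0 0 0 0 0'
```

```text
time_s: 11.35
ee_pos: [0.4974, -0.1868, 0.039]
eef_rot: [-3.141, 0.0, -0.019]
force: [0.6, -0.3, 1.1]
grip_width: 0.0005
grip_force: 0.0
time_s: 11.85
ee_pos: [0.4978, -0.173, 0.0393]
eef_rot: [3.141, -0.0, -0.019]
force: [0.5, -0.6, -0.7]
grip_width: 0.0008
grip_force: 0.0
```

```bash
python3 -m inch '-1 0 -0.15 0 0 0 0; -1 0 -0.15 0 0 0 0; -1 0 -0.15 0 0 0 0; -1 0 0 0 0 0 0'
python3 -m inch '-1 0 -0.12 0 0 0 0; -1 0 -0.12 0 0 0 0; -1 0 0 0 0 0 0'
```

```text
time_s: 12.35
ee_pos: [0.4979, -0.1594, 0.0391]
eef_rot: [-3.141, 0.0, -0.019]
force: [-0.0, -0.3, 0.4]
grip_width: 0.0006
grip_force: 0.0
time_s: 12.72
ee_pos: [0.498, -0.1523, 0.0391]
eef_rot: [-3.141, 0.0, -0.019]
force: [0.3, 0.4, -0.2]
grip_width: 0.0004
grip_force: 0.0
```

```bash
for i in 1 ; do python3 -m inch '-1 0 -0.1 0 0 0 0; -1 0 0 0 0 0 0'; done
python3 - <<'E'
from h import *
c=camera("side"); X=cloud(c)
cv2.imwrite("pics/s5.png",cv2.resize(c["img"][130:250,300:420],None,fx=5,fy=5,interpolation=cv2.INTER_CUBIC))
E
```

```text
time_s: 12.98
ee_pos: [0.4981, -0.1494, 0.0391]
eef_rot: [-3.141, 0.0, -0.019]
force: [-0.5, 0.4, -0.9]
grip_width: 0.0004
grip_force: 0.0
```

View pics/s5.png

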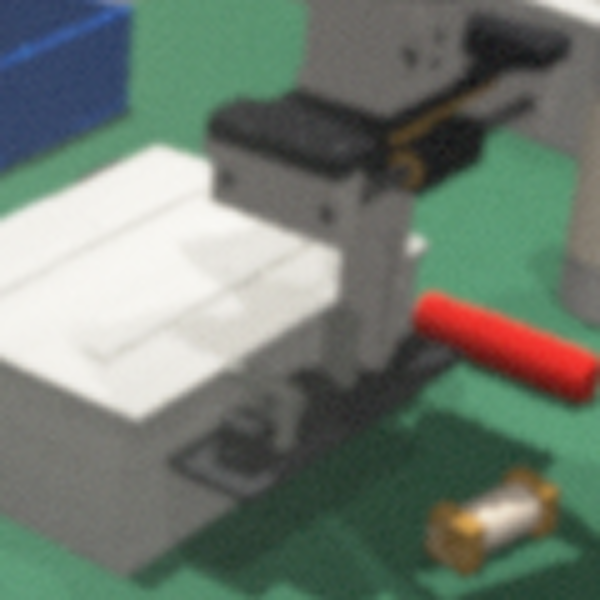

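The tab at (340,340) is against the finger and travelling with it. I'll continue to the stop.

```bash
python3 -m inch '-1 0 -0.05 0 0 0 0; -1 0 0 0 0 0 0';python3 -m inch '-1 0 -0.05 0 0 0 0; -1 0 0 0 0 0 0'
python3 - <<'E'
from h import *
for n in ("top","side"):
    c=camera(n); X=cloud(c)
    b=(X[...,0]>.486)&(X[...,0]<.511)&(X[...,1]<-.09)&(X[...,1]>-.175)&(X[...,2]>.092)&(X[...,2]<.105)
    P=X[b]; print(n,len(P),P.min(0).round(4),P.max(0).round(4)) if len(P) else print(n,0)
E
```

```text
time_s: 13.28
ee_pos: [0.4981, -0.1481, 0.0391]
eef_rot: [-3.142, 0.0, -0.019]
force: [0.6, -1.6, -0.6]
grip_width: 0.0005
grip_force: 0.4
time_s: 13.52
ee_pos: [0.4982, -0.1466, 0.0391]
eef_rot: [-3.142, 0.0, -0.019]
force: [0.4, -1.1, -0.8]
grip_width: 0.0003
grip_force: 0.5
top 0
side 85 [ 0.4862 -0.1592  0.0921] [ 0.5056 -0.1222  0.1049]
```

```bash
python3 -m inch '-1 0 -0.05 0 0 0 0; -1 0 0 0 0 0 0';python3 -m inch '-1 0 -0.05 0 0 0 0; -1 0 0 0 0 0 0'
```

```text
time_s: 13.88
ee_pos: [0.4982, -0.1452, 0.0392]
eef_rot: [3.141, -0.0, -0.019]
force: [-0.1, -4.8, -0.2]
grip_width: 0.0004
grip_force: 1.7
time_s: 14.12
ee_pos: [0.4982, -0.1451, 0.0392]
eef_rot: [3.139, -0.0, -0.019]
force: [-1.4, -14.9, -3.5]
grip_width: 0.0008
grip_force: 7.1
```

The bolt is at its stop: 15 N with no further motion. I'll back off, lift and verify.

```bash
python3 -m inch '-1 0 0.3 0 0 0 0; -1 0 0.3 0 0 0 0; -1 0 0 -0.6 0 0 0; -1 0 0 -1 0 0 0; -1 0 0 -1 0 0 0; -1 0 0 -1 0 0 0; -1 -1 0 -1 0 0 0; -1 -1 0 0 0 0 0; -1 -1 0 0 0 0 0; -1 -1 0 0 0 0 0'
python3 -m inch '-1 -1 0 0 0 0 0; -1 0 0 0 0 0 0; -1 0 0 0 0 0 0'
python3 - <<'E'
from h import *
slope()
c=camera("side"); X=cloud(c)
b=(X[...,0]>.486)&(X[...,0]<.511)&(X[...,1]<-.09)&(X[...,1]>-.175)&(X[...,2]>.09)&(X[...,2]<.105)
P=X[b]; print(len(P),P.min(0).round(4),P.max(0).round(4),np.median(P,0)); a=np.load("side0.npz"); Y=cloud(a)
b=(Y[...,0]>.486)&(Y[...,0]<.511)&(Y[...,1]<-.09)&(Y[...,1]>-.175)&(Y[...,2]>.09)&(Y[...,2]<.105)
P=Y[b]; print(len(P),P.min(0).round(4),P.max(0).round(4),np.median(P,0))
cv2.imwrite("pics/s6.png",c["img"])
E
```

```text
time_s: 15.38
ee_pos: [0.377, -0.1593, 0.1772]
eef_rot: [-3.141, -0.0, -0.019]
force: [-0.6, 0.5, 1.3]
grip_width: 0.0001
grip_force: 0.0
time_s: 15.75
ee_pos: [0.3484, -0.159, 0.1774]
eef_rot: [3.141, -0.001, -0.02]
force: [0.7, 0.5, 0.2]
grip_width: 0.0004
grip_force: 0.0
2226 2226 [-0.00101057 -0.00082626  0.08707679]
42 [ 0.4886 -0.1337  0.0904] [ 0.5047 -0.1217  0.1024] [ 0.49646582 -0.12503278  0.09778761]
40 [ 0.4896 -0.1609  0.0903] [ 0.5026 -0.1509  0.1026] [ 0.4944011  -0.15408523  0.09700915]
```

View pics/s6.png

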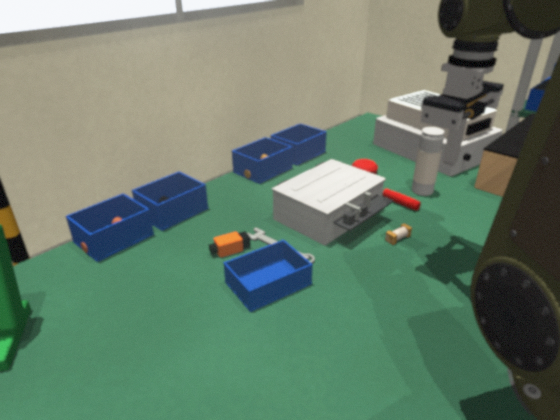

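The lid at (330,195) is shut. The tab at about (349,215) has moved 29 mm to its stop, and the loose things are where they were.

```bash
python3 -c "from station import ticket; print(ticket.hand_in())"
```

```text
the job is handed in; nothing more can be done
None
```

I pushed the lid gently shut, then slid the bolt about 29 mm to its stop, left the loose things where they were, and handed the job in with the robot clear at about 16 s; the hand-in gave no verdict.

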